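Catch the ejected lens holder

ROBOT

A 6-joint arm with a two-finger parallel gripper is mounted at the origin on the work surface. World frame = base frame: x ahead of the robot, y to its left, z up, the work surface at z = 0. Lengths are in mm, angles in rad, forces in N, time in s.
With the tool pointing down it reaches from about 350 to 875 mm from the base axis. Payload 4.2 kg.
Tool frame: the origin (TCP) lies at the very end of the fingers, on their centre line; the grasp point (between the pads) lies robot.hold_point_z behind it (robot.hold_point_z is the distance from the TCP to the grasp point, in mm); z points along the fingers, y is the direction in which the jaws open and shut (so a half turn about z gives the same grasp; the last joint's range is limited). The gripper opens to 85 mm and grips with 20 to 120 N. Pads are 22 mm wide; open, the fingers measure 114 mm over their backs; the gripper's body (76 mm by 85 mm) begins 54 mm behind the grasp point. The pads swing forward as they close: fully open they stand 13 mm farther back than shut.
Start: joints at [-0.901, 0.385, 0.008, 0, -1.194, -0.259], TCP at [249.602, -572.973, 231.312] pointing down, gripper open.
Joint ranges: [-3.14, 3.14], [-1.21, 2.06], [-1.07, 1.41], [-3.16, 2.05], [-2.99, -0.16], [-3.1, 3.1]. Speed limits (rad/s): [2.79, 2.79, 3.14, 3.14, 3.14, 3.14].

INTERFACE

Orientations are given as a unit quaternion [w, x, y, z].
In Python, from rig import robot gives the robot as it stands. The module is installed in compiled form; this text tells all that it offers.
- The arm moves only by the tool move_arm, never from a script. Its argument "commands" is a list that holds one entry, the list of rows, each a list of 5 numbers: the opening, from 0 (shut) to 1 (fully open), then the shift along the world's x, y, z in m, then the turn about the world's z in degrees. A call has 1 to 20 rows; each row shifts and turns the pose as measured when the row begins; what a row does not reach is not made up. A row lasts 1/12 s, in which the tool goes at most 41.7 mm and 7.16 degrees, less where a joint would pass 70% of its speed; a pose out of reach is approached as far as the arm can. A call with a gripper value outside its range is refused whole. The fingers move at their own pace and stop on an object; "newtons" is the grip in N (left out, the last holds). Time passes only in rows, so rows that do not move let the fingers close. It gives the time, the measured TCP pose, the force and the opening at its end, in the units of the state.
- robot.get_obs(): the state, without advancing time (a new reading comes with each control period).
- robot.read_camera(name): name is "scene" or "top"; returns the picture (480x640x3 uint8, red, green, blue); there is no depth.
- robot.get_calibration(name): a dict with "camera_matrix" (3x3 intrinsics, pixels), "dist" ([k1, k2, p1, p2, k3] as OpenCV has them; the pictures are not rectified), "position" and "orientation" of the camera in the world. Camera axes: x right, y down, z forward; pixel columns grow to the right and rows downward; lengths in mm; the calibration is good to about 2 mm. A picture is of the moment at which its call begins. get_calibration takes no time and is no camera call.
- robot.sign_off(): hands the job in, once; it reports no verdict.
The state is a dict: "time_s": time; "q": joint angles; "qd": joint speeds; "tau": joint torques, N m; "tool_pos": TCP position; "orientation": TCP orientation; "force": force on the tool from outside, world axes, zero at the start; "ft_torque": the same for the moment, N m; "grip_width": finger opening in mm.
Only numpy, scipy, OpenCV 4.12 (cv2) and the standard library are available. Lean on these libraries where they do the work, as an engineer would, in place of code of your own. Each camera call takes 0.05 s, during which the arm holds its last target.

TASK

With one fingertip press the eject button beside the chute of the optical head, and have the other finger standing across the chute so that it stops the lens holder that pops out before it slides off the end. The holder must end fully out of its slot but still wholly on the chute, resting against the finger; do not lift it, and leave the other things on the bench alone. Finish while still holding it there with the finger.

Things in the scene. Friction and masses are not known exactly. Their poses are not given: they have to be found in the camera images.
- head: Fixed cream-painted optical head, a box 165 long, 160 wide, 105 mm high (nothing on it higher), lens on its back, knobs on its sides, on a grey metal base plate 8 mm thick. Origin on the bench below the latch tongue; x level out of the slot along the chute, y across, z up. The slot is in the front panel at x = -8 mm.
- chute: Steel chute sloping 14 degrees down out of the slot. Origin on its floor, mid-width, at the latch tongue, 50 mm above the bench; x down the slope, y across, z square to the floor. Slot mouth at x = -8 mm; open end, no stop, at x = 105, 25 mm above the bench. Inside width 53, rims 6 high, 3 thick. Slippery: only a finger stops the holder. At x = 70 the floor is 33 mm above the bench.
- holder_center (a point): Centre of the lens holder: loose black block 50 x 50 x 26 mm high, 0.2 kg, glass lens on top, axes as the chute's. Starts in the slot, front face at chute x = 0, a 2 N spring pushing it on the latch tongue. Pressing the button over 5 mm drops the tongue and it shoots out in under half a second. Fully out and wholly on the chute: centre at chute x 20 to 80 mm, 13 above the floor.
- button_top (a point): Centre of the top of the eject button: round black cap 24 mm across on a post 34 across, beside the chute at head x = 30, y = -52 mm. Top 50 mm above the bench at rest, 42 fully pressed (it stops there, springs back). Pressed straight down. A second fingertip at the same height, in the chute at chute x = 70, clears the floor by 9 mm and is below the holder's top (about 58 mm).
- eject_button (a joint): Travel of the eject button: 0 released, 0.008 m fully down; about 3 N to start, 6 N fully down.
- barrel_mid (a point): Bystander: loose black lens barrel 52 mm across, 64 mm high, standing beside the chute; half-way up. Leave alone.
- loose_knob_mid (a point): Bystander: loose black knurled knob 44 mm across, 36 mm high, standing beyond the end of the chute; half-way up. Leave alone.
- driver_mid (a point): Bystander: black screwdriver 170 mm long lying on the bench on the button's side of the head; mid-length. Leave alone.

How it is judged (in metres and radians):
On the way, in this order (a step that is already met when the one before it is completed fails the run):
1. the eject button is pressed by a finger (value of joint eject_button above 0.004 m and contact force between the fingers and head above 0.5 N).
2. the popped holder is stopped on the chute by a finger (x of holder_center in the frame of chute between 0.018 and 0.082 m and contact force between the fingers and holder above 0.05 N), for 0.2 s.
At the end, for the whole second after the job is handed in: The holder lies flat and still on the chute, fully out of the slot and wholly on the chute (centre 18 to 82 mm down it from the latch), within 6 mm of lying on its floor, with a finger bearing on it (over 0.05 N) (all of step 2 and z of holder_center in the frame of chute between 0.009 and 0.019 m and angle between the z axis of holder_center and the z axis of chute, either way round below 0.15 rad and linear speed of holder below 0.02 m/s); the arm keeps its last pose, push and grip.
It fails at once if the holder slides off the end of the chute (x of holder_center in the frame of chute above 0.11 m).
It fails at once if the holder is lifted or tipped off the chute (z of holder_center in the frame of chute above 0.03 m or angle between the z axis of holder_center and the z axis of chute, either way round above 0.5 rad).
It fails at once if a bystander is moved by more than 30 mm (distance of any of barrel_mid, loose_knob_mid, driver_mid from where it was at the start of the episode above 0.03 m).
It also fails if it takes over 35 s, if anything falls off the work surface, if the arm or the gripper's body presses on something with over 40 N, if the wrist force passes 120 N, or if a joint passes its speed limit or range.

## Working session

There is one attempt and no reset: what is moved stays moved. The work goes in short steps, Python scripts to look and compute and a tool call to move; the robot and the scene stay as the last step left them, time stands still between calls to the robot, and variables do not carry over. Pictures are saved under pics/ and viewed, and the job is handed in when it is done.

Besides the shell and the picture viewer there is one more tool, called after "Request:" as name(argument=value, ...) on one line, values as JSON. move_arm: Moves the arm, as the interface text tells. Its arguments: {"type":"object","properties":{"commands":{"type":"array"},"newtons":{"type":"number"}},"required":["commands"]}

```bash
mkdir -p pics
python3 - <<'E'
from rig import robot
import cv2
for n in("scene","top"):
    cv2.imwrite(f"pics/{n}0.png",robot.read_camera(n)[:,:,::-1]); c=robot.get_calibration(n); print(n,c)
o=robot.get_obs(); print(o, robot.hold_point_z)
E
```

```text
scene {'camera_matrix': array([[455.36219633,   0.        , 312.24782559],
       [  0.        , 455.36219633, 239.51891043],
       [  0.        ,   0.        ,   1.        ]]), 'dist': array([-0.01924731,  0.        ,  0.        ,  0.        ,  0.        ]), 'position': array([1037.71975715,  301.50934006,  575.82599819]), 'orientation': array([-0.20009294,  0.47661604,  0.79007575, -0.32951522])}
top {'camera_matrix': array([[549.00350428,   0.        , 324.64844807],
       [  0.        , 549.00350428, 238.7530076 ],
       [  0.        ,   0.        ,   1.        ]]), 'dist': array([0.02859343, 0.        , 0.        , 0.        , 0.        ]), 'position': array([414.57899019,  68.71917129, 881.12164031]), 'orientation': array([ 0.07030474, -0.694125  ,  0.712643  , -0.07340085])}
{'time_s': 0.1, 'q': array([-9.01425399e-01,  3.85488418e-01,  6.78731206e-03, -4.13506664e-04,
       -1.19400530e+00, -2.58609695e-01]), 'qd': array([-1.71775622e-03, -1.93008650e-03,  2.19992242e-03,  2.55261681e-03,
        7.91627975e-04, -9.72599334e-05]), 'tau': array([-6.39745540e-04, -3.93321061e+01,  1.88928741e+01,  4.19791907e+00,
       -2.59712069e-03,  2.00192579e-05]), 'tool_pos': array([ 249.38254505, -572.53581949,  230.33858973]), 'orientation': array([-2.55541628e-04, -2.03865041e-01,  9.78998517e-01,  9.40071924e-04]), 'force': array([ 0.49105435, -0.43468809,  0.39191555]), 'ft_torque': array([-0.01515208, -0.00552132,  0.01161715]), 'grip_width': 85.25357460302733} 18.700000000000003
```

View pics/scene0.png

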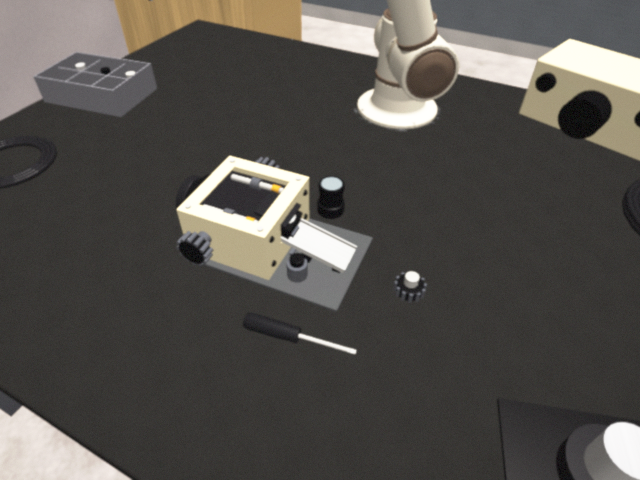

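View pics/top0.png

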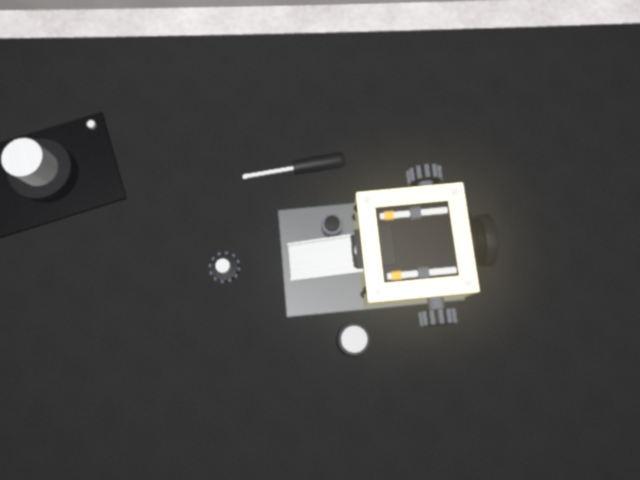

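The scene view shows the head near (245,215), with the chute near (322,245) and the button near (297,262). The top view has the chute at (320,257) and the button at (332,225). The knob is at (223,266), the barrel at (354,340) and the driver at (295,168).

Run:
```python
import cv2
t=cv2.imread("pics/top0.png")[190:320,265:385]; s=cv2.imread("pics/scene0.png")[200:310,240:390]
cv2.imwrite("pics/topz.png",cv2.resize(t,None,fx=4.5,fy=4.5,interpolation=cv2.INTER_CUBIC)); cv2.imwrite("pics/sz.png",cv2.resize(s,None,fx=5,fy=5,interpolation=cv2.INTER_CUBIC))
```

```text
(no output)
```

View pics/topz.png

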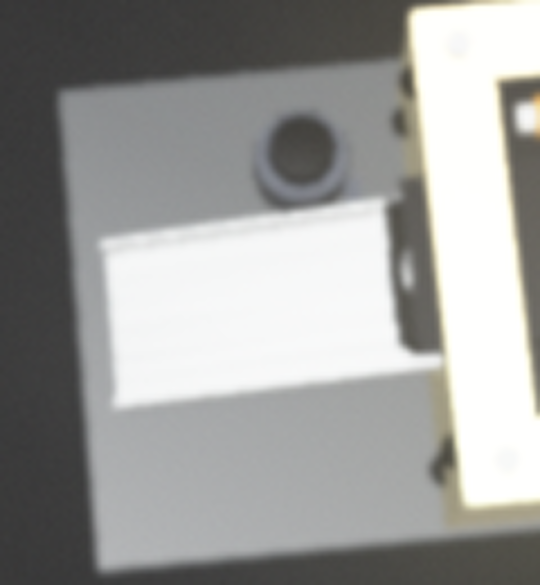

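View pics/sz.png

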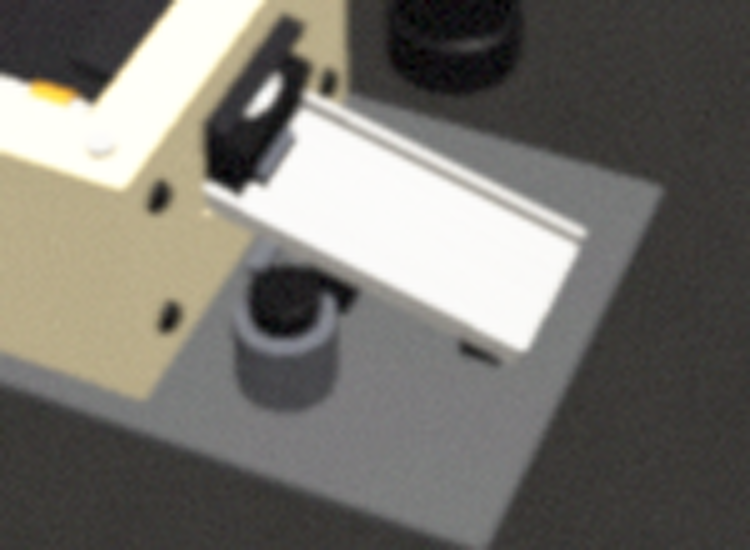

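```bash
cat > h.py <<'E'
from rig import robot
import numpy as np,cv2
from scipy.spatial.transform import Rotation as R
def ray(n,uv,z):
    c=robot.get_calibration(n); p=cv2.undistortPoints(np.array([[uv]],float),c["camera_matrix"],c["dist"])[0,0]
    q=c["orientation"]; d=R.from_quat([q[1],q[2],q[3],q[0]]).as_matrix()@[p[0],p[1],1]
    o=c["position"]; return o+d*(z-o[2])/d[2]
def px(n,P):
    c=robot.get_calibration(n);q=c["orientation"];Rm=R.from_quat([q[1],q[2],q[3],q[0]]).as_matrix().T
    return cv2.projectPoints(np.array(P,float).reshape(-1,1,3),cv2.Rodrigues(Rm)[0],-Rm@c["position"],c["camera_matrix"],c["dist"])[0][:,0]
E
python3 - <<'E'
from h import *
T=lambda x,y:((x+.5)/4.5-.5+265,(y+.5)/4.5-.5+190)
S=lambda x,y:((x+.5)/5-.5+240,(y+.5)/5-.5+200)
np.set_printoptions(precision=1,suppress=True)
for l,p,z in(("plateA",(60,92),8),("plateB",(100,572),8),("chA",(100,241),31),("chB",(115,408),31),("btn",(303,150),50),("slotchB",(440,360),58)): print(l,ray("top",T(*p),z))
for l,p,z in(("plateA",(490,548),8),("plateB",(663,187),8),("chA",(520,350),31),("chB",(585,235),31),("btn",(290,296),50)): print("s",l,ray("scene",S(*p),z))
t=cv2.imread("pics/top0.png").astype(int); m=((t.min(2)>200)).astype(np.uint8); m[:, :340]=0; m[:170]=0;m[310:]=0
m[:, 340:353]=0
m[:, :358][230:]=0
c=max(cv2.findContours(m,0,2)[0],key=cv2.contourArea); r=cv2.minAreaRect(c); b=cv2.boxPoints(r); print(r)
for p in b: print(p,ray("top",p,105))
E
```

```text
plateA [644.8 137.8   8. ]
plateB [470.9 125.4   8. ]
chA [584.5 122.5  31. ]
chB [525.5 118.   31. ]
btn [610.9  50.8  50. ]
slotchB [535.3   7.   58. ]
s plateA [645.1 140.3   8. ]
s plateB [472.8 126.6   8. ]
s chA [586.2 121.8  31. ]
s chB [529.3 119.3  31. ]
s btn [615.2  54.4  50. ]
((417.1803894042969, 241.77877807617188), (110.99551391601562, 112.2931900024414), 84.20720672607422)
[355.7 192.2] [643.3  15.7 105. ]
[467.4 180.9] [ 656.2 -149.4  105. ]
[478.6 291.3] [ 493.2 -152.3  105. ]
[366.9 302.7] [481.3   6.  105. ]
```

Request:
move_arm(commands=[[[0.65,0.017,0.033,0,1.6],[0.65,0.017,0.033,0,1.6],[0.65,0.017,0.033,0,1.6],[0.65,0.017,0.033,0,1.6],[0.65,0.017,0.033,0,1.6],[0.65,0.017,0.033,0,1.6],[0.65,0.017,0.033,0,1.6],[0.65,0.017,0.033,0,1.6],[0.65,0.017,0.033,0,1.6],[0.65,0.017,0.033,0,1.6],[0.65,0.017,0.033,0,1.6],[0.65,0.017,0.033,0,1.6],[0.65,0.017,0.033,0,1.6],[0.65,0.017,0.033,0,1.6],[0.65,0.017,0.033,0,1.6],[0.65,0.017,0.033,0,1.6],[0.65,0.017,0.033,0,1.6],[0.65,0.017,0.033,0,1.6],[0.65,0.017,0.033,0,1.6],[0.65,0,0,0,0]]])

```text
time_s: 1.77
tool_pos: [574.5, 87.7, 220.5]
orientation: [-0.006, -0.462, 0.887, 0.005]
force: [0.2, -0.9, 0.3]
grip_width: 55.5
```

Request:
move_arm(commands=[[[0.65,0.004,-0.004,-0.03,0],[0.65,0.004,-0.004,-0.03,0],[0.65,0.003,-0.004,-0.03,0],[0.65,0,0,-0.03,0],[0.65,0,0,-0.01,0],[0.65,0,0,0,0]]])

```text
time_s: 2.27
tool_pos: [585.7, 78.6, 84.6]
orientation: [-0.005, -0.464, 0.886, 0.005]
force: [0.5, -0.5, 0.7]
grip_width: 55.9
```

Run:
```python
from h import *
np.set_printoptions(precision=2,suppress=True)
for n in("scene","top"):
    im=robot.read_camera(n)[:,:,::-1].copy()
    s=im[130:320,220:420] if n=="scene" else im[170:330,240:400]
    cv2.imwrite(f"pics/{n}1.png",cv2.resize(s,None,fx=3.5,fy=3.5,interpolation=cv2.INTER_CUBIC))
o=robot.get_obs(); print(o["time_s"],o["tool_pos"],o["orientation"],o["force"],o["grip_width"])
```

```text
2.3667 [587.05  79.06  86.94] [-0.   -0.46  0.89  0.  ] [-0.73 -0.31 -1.14] 55.287059138864755
```

View pics/scene1.png

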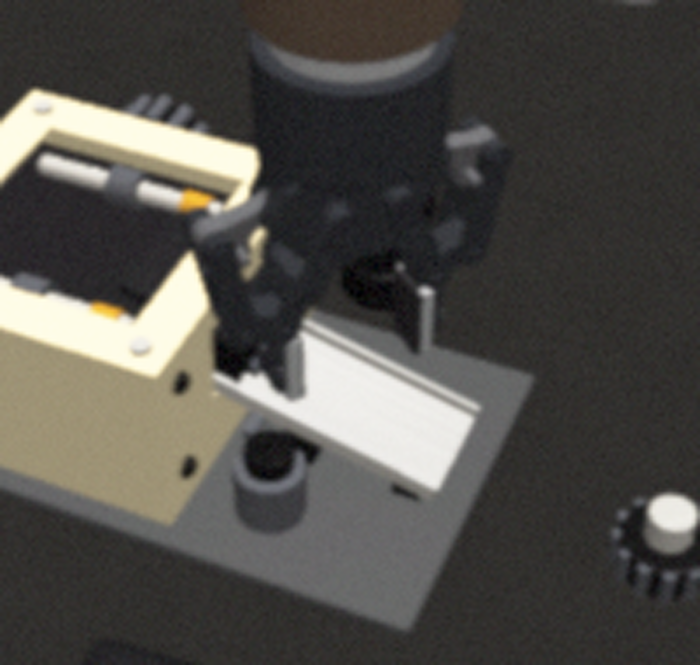

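View pics/top1.png

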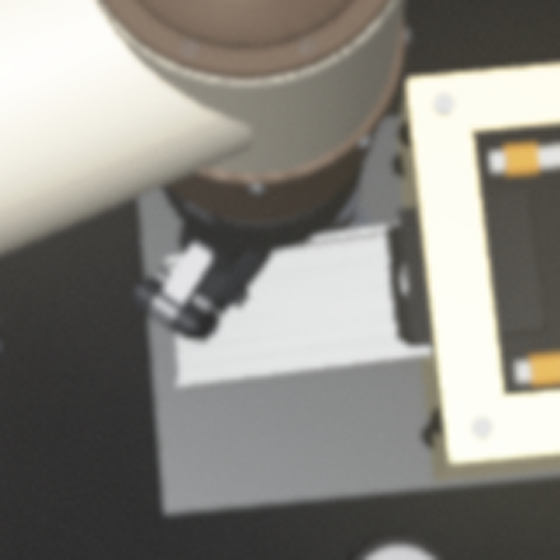

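Run:
```python
from h import *
np.set_printoptions(precision=1,suppress=True)
S=lambda x,y:((x+.5)/3.5-.5+220,(y+.5)/3.5-.5+130)
for z in(84,87,91,95):
  for l,p in(("btn pad right bottom",(302,395)),("btn pad left bottom",(288,397)),("btn finger left",(252,373)),("chute pad r",(432,349)),("pad l",(420,353))): print(z,l,ray("scene",S(*p),z))
# predicted inner pad corners
t=np.array([587,79]);a=np.radians(145);y=np.array([np.cos(a),np.sin(a)]);x=np.array([-y[1],y[0]])
for sy in(1,-1):
  for sx in(1,-1):
   for r in (28,42): 
    p=t+sy*r*y+sx*11*x; print(sy,sx,r,p,(px("scene",[*p,87])[0]-[219.6,129.6])*3.5)
```

```text
84 btn pad right bottom [606.9  65.1  84. ]
84 btn pad left bottom [610.8  60.3  84. ]
84 btn finger left [605.1  39.   84. ]
84 chute pad r [553.8 102.9  84. ]
84 pad l [558.7  99.2  84. ]
87 btn pad right bottom [609.5  66.5  87. ]
87 btn pad left bottom [613.4  61.7  87. ]
87 btn finger left [607.7  40.6  87. ]
87 chute pad r [556.8 104.1  87. ]
87 pad l [561.6 100.4  87. ]
91 btn pad right bottom [613.   68.4  91. ]
91 btn pad left bottom [616.9  63.7  91. ]
91 btn finger left [611.2  42.7  91. ]
91 chute pad r [560.7 105.7  91. ]
91 pad l [565.5 102.1  91. ]
95 btn pad right bottom [616.5  70.4  95. ]
95 btn pad left bottom [620.3  65.7  95. ]
95 btn finger left [614.8  44.9  95. ]
95 chute pad r [564.7 107.3  95. ]
95 pad l [569.4 103.7  95. ]
1 1 28 [557.8  86. ] [394.9 337.6]
1 1 42 [546.3  94.1] [421.9 328. ]
1 -1 28 [570.4 104.1] [419.1 367.8]
1 -1 42 [558.9 112.1] [446.5 357.9]
-1 1 28 [603.6  53.9] [283.2 377.3]
-1 1 42 [615.1  45.9] [254.4 387.5]
-1 -1 28 [616.2  72. ] [305.8 409.2]
-1 -1 42 [627.7  63.9] [276.5 419.8]
```

The scene view shows the pads' lower ends at about (302,395) and (426,351) in the crop. That puts the real tips about 8 mm above the TCP and about 31 mm either side of it. One is over the button and the other over the lower chute, so I'm going down.

Request:
move_arm(commands=[[[0.65,-0.001,-0.002,-0.015,0],[0.65,0,0,-0.015,0],[0.65,0,0,-0.006,0],[0.65,0,0,0,0],[0.65,0,0,0,0]]])

```text
time_s: 2.78
tool_pos: [591.3, 78.4, 57.9]
orientation: [0.004, -0.465, 0.885, 0.003]
force: [-0.1, -0.3, -0.4]
grip_width: 55.5
```

Run:
```python
from h import *
np.set_printoptions(precision=2,suppress=True)
for n in("scene",):
    im=robot.read_camera(n)[:,:,::-1].copy()
    s=im[130:320,220:420]
    cv2.imwrite(f"pics/{n}2.png",cv2.resize(s,None,fx=3.5,fy=3.5,interpolation=cv2.INTER_CUBIC))
o=robot.get_obs(); print(o["time_s"],o["tool_pos"],o["orientation"],o["force"],o["grip_width"])
```

```text
2.8333 [591.47  78.46  58.16] [ 0.   -0.47  0.89  0.  ] [-0.82 -0.48  0.08] 55.68855263739621
```

View pics/scene2.png

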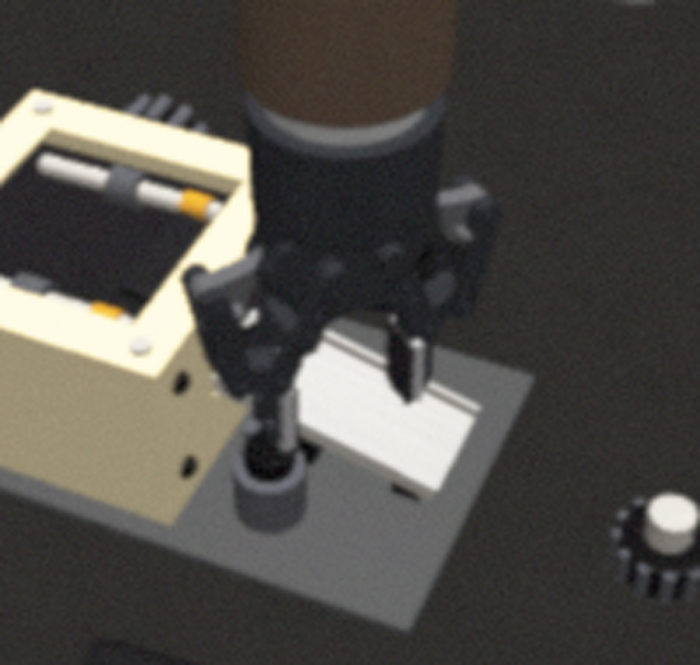

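The scene view shows the button finger's end at about (280,450), just above the cap at (270,458). The other finger, near (408,395), is inside the chute. x drifted 5 mm, so I'll correct that and come down to just above contact.

Request:
move_arm(commands=[[[0.65,-0.004,-0.002,-0.003,0],[0.65,-0.001,0,-0.004,0],[0.65,0,0,-0.003,0],[0.65,0,0,0,0]]])

```text
time_s: 3.17
tool_pos: [587.7, 76.9, 50.8]
orientation: [0.007, -0.465, 0.885, 0.003]
force: [0.1, -1.0, -0.4]
grip_width: 55.4
```

Run:
```python
from h import *
np.set_printoptions(precision=2,suppress=True)
for n in("scene","top"):
    im=robot.read_camera(n)[:,:,::-1].copy()
    s=im[130:320,220:420] if n=="scene" else im[170:330,240:400]
    cv2.imwrite(f"pics/{n}3.png",cv2.resize(s,None,fx=3.5,fy=3.5,interpolation=cv2.INTER_CUBIC))
o=robot.get_obs(); print(o["time_s"],o["tool_pos"],o["orientation"],o["force"],o["grip_width"])
```

```text
3.2667 [588.05  77.02  51.15] [ 0.01 -0.47  0.88  0.  ] [-0.04 -0.15  0.09] 55.870054507210085
```

View pics/scene3.png

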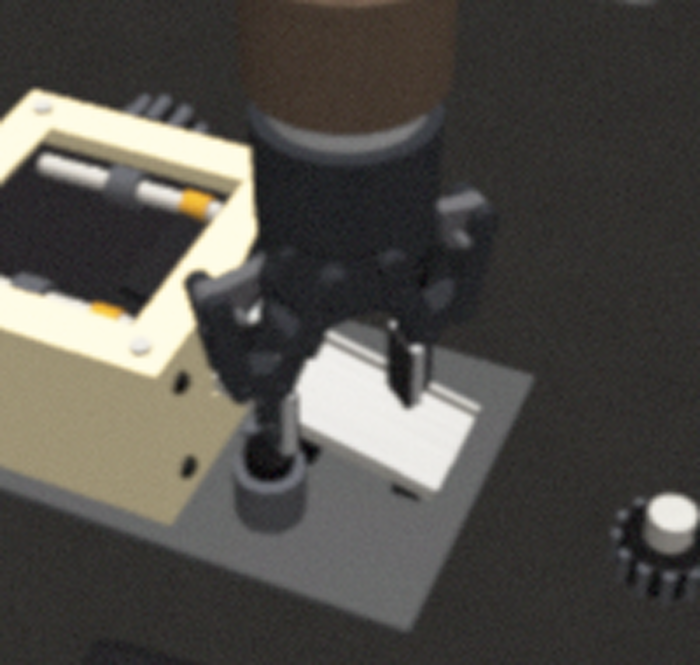

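View pics/top3.png

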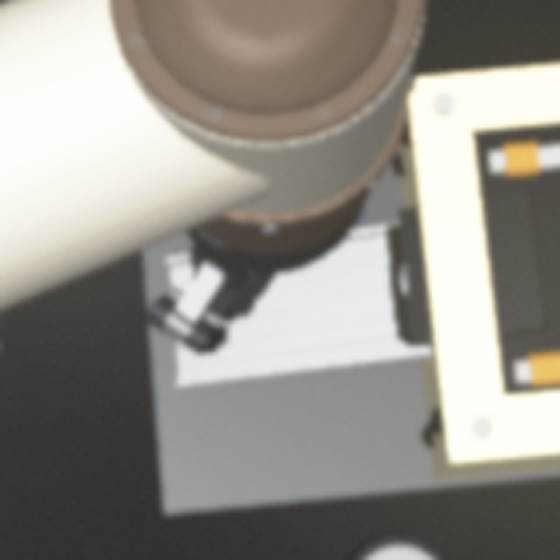

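Both fingers are well placed: the button finger is on the cap at (272,455), and the other is inside the chute at (408,400). Pressing slowly.

Request:
move_arm(commands=[[[0.65,-0.001,0,-0.004,0],[0.65,0,0,-0.004,0],[0.65,0,0,-0.002,0],[0.65,0,0,0,0]]])

```text
time_s: 3.6
tool_pos: [587.6, 77.2, 41.5]
orientation: [0.008, -0.466, 0.885, 0.002]
force: [-0.5, 0.1, 2.8]
grip_width: 55.3
```

Contact reads 2.8 N at TCP z 41.5, which agrees with the 8 mm offset. I need about 6–7 mm more.

Request:
move_arm(commands=[[[0.65,0,0,-0.004,0],[0.65,0,0,-0.004,0],[0.65,0,0,-0.003,0],[0.65,0,0,-0.001,0]]])

```text
time_s: 3.93
tool_pos: [587.7, 77.1, 38.3]
orientation: [0.008, -0.467, 0.884, 0.001]
force: [-2.3, 0.2, 4.8]
grip_width: 55.2
```

Run:
```python
from h import *
np.set_printoptions(precision=2,suppress=True)
for n in("scene","top"):
    im=robot.read_camera(n)[:,:,::-1].copy()
    s=im[130:320,220:420] if n=="scene" else im[170:330,240:400]
    cv2.imwrite(f"pics/{n}4.png",cv2.resize(s,None,fx=3.5,fy=3.5,interpolation=cv2.INTER_CUBIC))
o=robot.get_obs(); print(o["time_s"],o["tool_pos"],o["orientation"],o["force"],o["grip_width"])
```

```text
4.0333 [587.7   77.12  37.73] [ 0.01 -0.47  0.88  0.  ] [-4.81  1.01  8.89] 55.26629744105821
```

View pics/scene4.png

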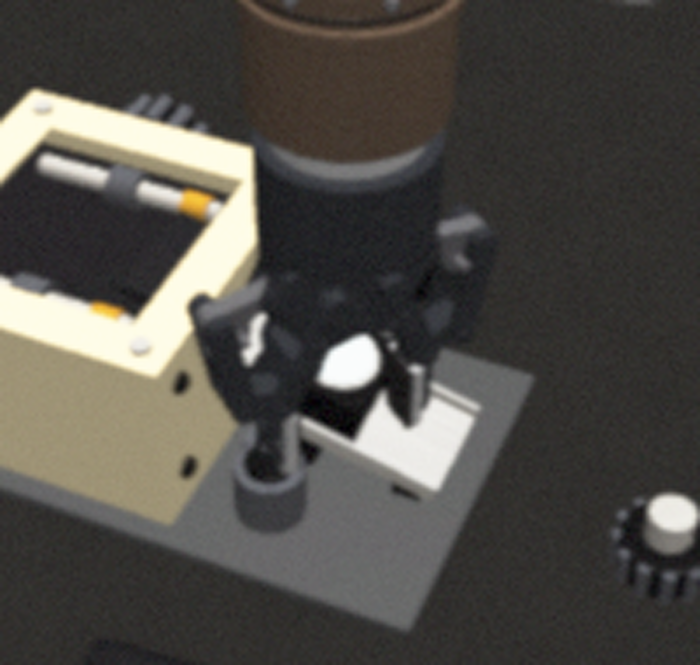

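View pics/top4.png

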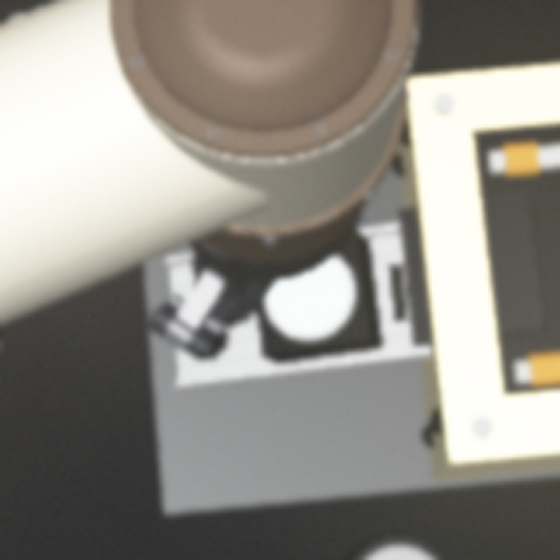

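The holder has popped out. The top crop shows its lens at (310,297) and its rear edge at about x=380, clear of the slot at about 405. I'll let it settle and check that it's still.

Request:
move_arm(commands=[[[0.65,0,0,0,0],[0.65,0,0,0,0],[0.65,0,0,0,0],[0.65,0,0,0,0],[0.65,0,0,0,0],[0.65,0,0,0,0]]])

```text
time_s: 4.53
tool_pos: [587.7, 77.1, 40.0]
orientation: [0.009, -0.467, 0.884, 0.001]
force: [-1.5, -0.6, 4.6]
grip_width: 55.8
```

Run:
```python
from h import *
np.set_printoptions(precision=2,suppress=True)
for n in("scene","top"):
    im=robot.read_camera(n)[:,:,::-1].copy()
    s=im[130:320,220:420] if n=="scene" else im[170:330,240:400]
    if n=="top":
        m=(s.min(2)>215).astype(np.uint8)
    cv2.imwrite(f"pics/{n}5.png",cv2.resize(s,None,fx=3.5,fy=3.5,interpolation=cv2.INTER_CUBIC))
o=robot.get_obs(); print(o["time_s"],o["tool_pos"],o["orientation"],o["force"],o["grip_width"])
a=cv2.imread("pics/top4.png");b=cv2.imread("pics/top5.png")
def cen(i):
    g=(i[230:350,255:375].min(2)>200).astype(np.uint8); M=cv2.moments(max(cv2.findContours(g,0,2)[0],key=cv2.contourArea)); return np.array([M["m10"],M["m01"]])/M["m00"]+[255,230],M["m00"]
print(cen(a),cen(b))
O=np.array([562.8,18.3]);X=np.array([-.073,.9973]);Y=np.array([-.9973,-.073])
def H(p):
    d=p[:2]-O; return d@X,d@Y
c=cen(b)[0]; print("lens",H(ray("top",(c+.5)/3.5-.5+[240,170],66)))
# rear bottom/top edge mid approx
for e in [(378,345),(265,360)]: print(e,H(ray("top",(np.array(e)+.5)/3.5-.5+[240,170],66)))
```

```text
4.6333 [587.67  77.12  39.96] [ 0.01 -0.47  0.88  0.  ] [-3.11 -0.35  3.98] 55.39313106494235
(array([312.45, 300.86]), 4719.0) (array([312.35, 300.68]), 4753.5)
lens (np.float64(39.216945594530536), np.float64(3.1489192156854022))
(378, 345) (np.float64(13.176503316681941), np.float64(25.101346515495692))
(265, 360) (np.float64(61.964872533939456), np.float64(26.751352127661278))
```

View pics/scene5.png

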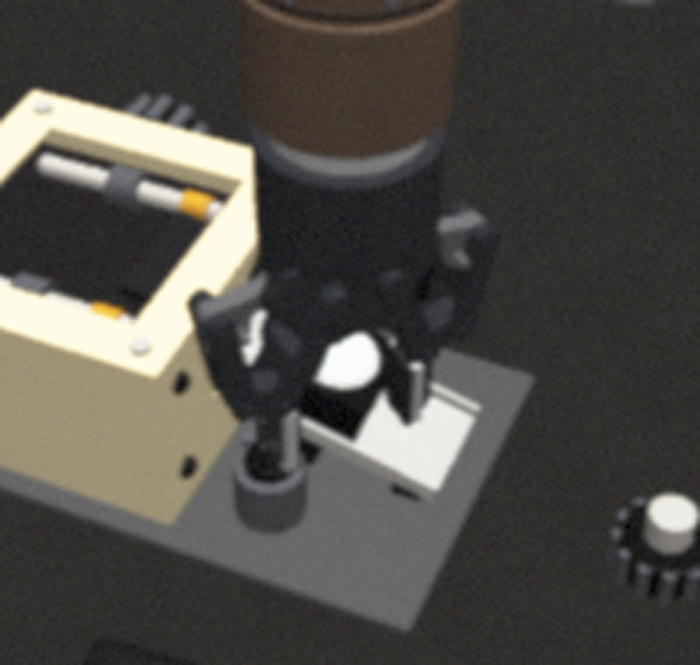

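View pics/top5.png

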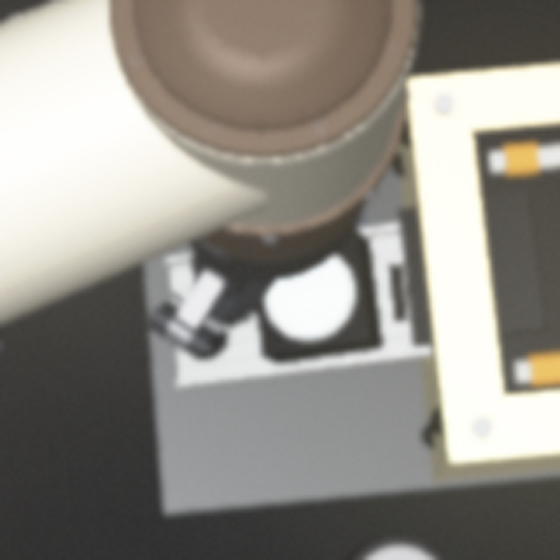

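The holder is still: the lens centroid moved 0.1 px over 0.6 s. To confirm it's resting on the finger, I'll nudge the finger a few mm up-slope and see whether the holder follows.

Request:
move_arm(commands=[[[0.65,0,-0.002,0,0],[0.65,0,-0.002,0,0],[0.65,0,-0.001,0,0],[0.65,0,0,0,0],[0.65,0,0,0,0],[0.65,0,0,0,0]]])

```text
time_s: 5.13
tool_pos: [589.3, 74.2, 40.6]
orientation: [0.011, -0.468, 0.884, 0.001]
force: [-0.8, 2.0, 4.4]
grip_width: 55.7
```

Run:
```python
from h import *
np.set_printoptions(precision=2,suppress=True)
for n in("scene","top"):
    im=robot.read_camera(n)[:,:,::-1].copy()
    s=im[130:320,220:420] if n=="scene" else im[170:330,240:400]
    cv2.imwrite(f"pics/{n}6.png",cv2.resize(s,None,fx=3.5,fy=3.5,interpolation=cv2.INTER_CUBIC))
    if n=="scene": cv2.imwrite("pics/z6.png",cv2.resize(im[215:265,285:350],None,fx=11,fy=11,interpolation=cv2.INTER_CUBIC))
o=robot.get_obs(); print(o["time_s"],o["tool_pos"],o["orientation"],o["force"],o["grip_width"])
def cen(i):
    g=(i[230:350,255:378].min(2)>200).astype(np.uint8); M=cv2.moments(max(cv2.findContours(g,0,2)[0],key=cv2.contourArea)); return np.array([M["m10"],M["m01"]])/M["m00"]+[255,230],M["m00"]
for k in(5,6): print(cen(cv2.imread(f"pics/top{k}.png")))
```

```text
5.2333 [589.26  74.25  40.54] [ 0.01 -0.47  0.88  0.  ] [-2.84  1.71  4.17] 55.89365573238679
(array([312.35, 300.68]), 4753.5)
(array([318.87, 298.19]), 4684.0)
```

View pics/z6.png

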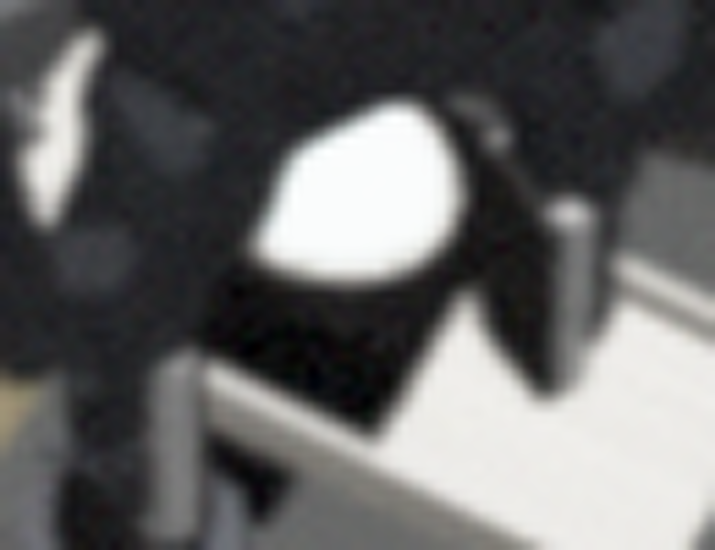

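View pics/top6.png

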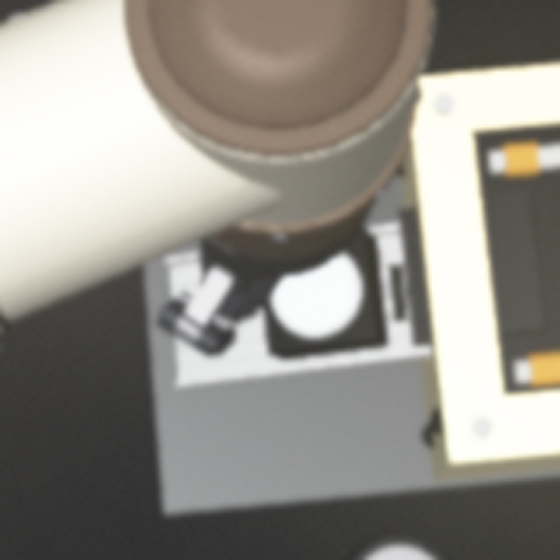

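The holder followed the finger, both by about 3 mm, so it is bearing on the finger. Its centre is about 30 mm down the chute, and it lies flat between the rims.

Run:
```python
from h import *
robot.sign_off(); o=robot.get_obs(); print(o["time_s"],o["tool_pos"],o["force"])
```

```text
the job is handed in; nothing more can be done
the job is handed in; nothing more can be done
```

I pressed the eject button with one finger while the other stood in the chute. The holder popped out, stopped against that finger, and I handed the job in at about 5.2 s with the finger still holding it there.

- **Holder at rest:** the lens moved only 0.1 px over 0.6 s. I did not repeat that check after the nudge below.
- **Finger contact:** I nudged the finger about 3 mm up-slope and the holder followed by about 3 mm, so it was bearing on the finger.
- **Holder position:** its centre is roughly 30 mm down the chute, give or take several mm, against an allowed 18 to 82 mm. It looked flat between the rims.
- **Bystanders:** the arm came near none of them. I did not measure their positions again at the end.
- **Disagreement:** the holder's front face measured about 6 mm further up the slope than I predicted from the finger geometry. The nudge settled that it was in contact, but I did not find the cause of the difference.

The arm also drifted about 5 mm sideways on the way down, which I corrected before pressing. The wrist force read 9 N at most while pressing.

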